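# Weigh a cream jar on a two-pan counter balance

### The job

Weigh the blue-lidded cream jar: first set it down gently, upright, on the round pan of the balance and let go of it. Then slide weights off the loading shelf onto the rectangular pan, without picking them up, until the red pointer comes to rest on the green mark, the beam as near level as these weights allow. Leave the weights you do not need on the shelf, let none fall off the balance, and leave the red-lidded jar where it is.

Things in the scene. Friction and masses are not known exactly. Their poses are not given: they have to be found in the camera images.
- balance: White counter balance, fixed, but its place and yaw vary. Origin: table level, under the middle of the beam. Axes: z up; y along the beam, from the rectangular weight pan (-y) to the round jar pan (+y); x across. Base 130 (x) x 300 (y) mm. Outboard (-y) of the weight pan is a fixed flat grey loading shelf at the same base, on which the weights stand.
- shelf_edge (a point): Middle of the loading shelf's edge beside the weight pan, on its top: balance (0, -183, 108) mm, axes as the balance. Shelf: 210 mm long in x, y = -183 to -268, flat, polished (as are pan and weights; friction about 0.25), bare. The weights stand in a row along x, 48 mm apart, at y about -212; push them in +y over the edge onto the pan.
- beam (a joint): Beam angle, rad: 0 = level, pointer on the middle of the green mark; positive = jar pan down, weight pan up. Stops at +0.05 and -0.05. Arms 130 mm: pans rise and fall up to 6.5 mm. Springs back to level: between the stops about 0.0313 rad per 60 g of difference in load, wherever it lies on the pans; settles in 1 s.
- scale_mark (a point): Centre of the white upright scale plate on a post over the middle of the beam, 64 mm wide (y), 34 mm tall, centre 204 mm above the table, green mark in its middle. Red needles on both its faces, 167 mm above the pivot at the tip, move along y: towards the jar pan when that is down. Centred within 3 mm counts as on the mark.
- pan_jar_floor (a point): Centre of the top surface of the round steel jar pan, 120 mm diameter with a low 4 mm rim; 100 mm above the table when level. The pan stays horizontal as it moves.
- pan_weights_floor (a point): Centre of the top surface of the rectangular steel weight pan, 200 (x) x 100 (y) mm, at balance y = -130, open side at y = -180, 3 mm from the shelf edge; the other sides have an 8 mm rim. 100 mm above the table when level, so 8 mm below the shelf (1.5 mm when right up). It stays horizontal.
- jar_mid (a point): Centre (half-way up) of the cream jar to be weighed: white round jar with a BLUE lid, 60 mm diameter, 62 mm tall (lid the top 16 mm, same diameter), stands upright on the table. Its mass is not known beforehand: 95 to 375 g.
- jar2_mid (a point): Centre (half-way up) of another jar of the same shape with a RED lid, to be left alone. The two may have changed places.
- big1_mid (a point): Centre (half its thickness up) of a 120 g brass weight: flat yellow disc, 38 mm diameter, 14 mm thick, lying flat, on the loading shelf. The weights' order in the row varies.
- big2_mid (a point): The other 120 g brass weight, same size.
- small1_mid (a point): Centre (half its thickness up) of a 60 g steel weight: flat grey disc, 27 mm diameter, 14 mm thick, lying flat on the loading shelf.
- small2_mid (a point): The other 60 g steel weight, same size.
Things that resemble listed ones, but are neither listed nor needed, are in the scene too. What is shaped like the part that bears big2_mid but purple is not meant. What is shaped like the part that bears big1_mid but pink is not meant.

How it is judged:
On the way:
1. the blue-lidded jar stands on the round pan, let go, and has tipped the beam with no weight yet on the other pan (horizontal distance between jar_mid and pan_jar_floor below 0.04 m and z of jar_mid in the frame of pan_jar_floor between 0.027 and 0.035 m and angle between jar_mid's own z axis and vertical below 0.1 rad and contact force between the fingers and jar below 0.1 N and value of joint beam above 0.04 rad and y of each of big1_mid, small1_mid, big2_mid, small2_mid in the frame of balance below -0.183 m), for 0.2 s.
At the end, for the whole second after the job is handed in: Blue-lidded jar upright (0.1 rad) on the round pan, within 40 mm of its centre; beam at rest (under 0.02 rad/s) within 0.018 rad of level; every weight either on the shelf, centre at least 5 mm behind its edge, or wholly past the edge and down on the weight pan (horizontal distance between jar_mid and pan_jar_floor below 0.04 m and z of jar_mid in the frame of pan_jar_floor between 0.027 and 0.035 m and angle between jar_mid's own z axis and vertical below 0.1 rad and value of joint beam between -0.018 and 0.018 rad and velocity of joint beam between -0.02 and 0.02 rad/s and (y of big1_mid in the frame of balance below -0.188 m or (y of big1_mid in the frame of balance between -0.164 and -0.085 m and z of big1_mid in the frame of balance below 0.118 m)) and (y of small1_mid in the frame of balance below -0.188 m or (y of small1_mid in the frame of balance between -0.1695 and -0.085 m and z of small1_mid in the frame of balance below 0.118 m)) and (y of big2_mid in the frame of balance below -0.188 m or (y of big2_mid in the frame of balance between -0.164 and -0.085 m and z of big2_mid in the frame of balance below 0.118 m)) and (y of small2_mid in the frame of balance below -0.188 m or (y of small2_mid in the frame of balance between -0.1695 and -0.085 m and z of small2_mid in the frame of balance below 0.118 m))); the robot touches nothing.
It fails at once if a weight is lifted more than 25 mm above where it stood on the shelf (z of any of big1_mid, small1_mid, big2_mid, small2_mid in the frame of balance above 0.14 m).
It fails at once if a weight falls off the balance (z of any of big1_mid, small1_mid, big2_mid, small2_mid in the frame of balance below 0.085 m).
It fails at once if the jar is banged down on the balance (over 30 N) (contact force between jar and balance above 30 N).
It fails at once if the red-lidded jar is moved more than 20 mm (distance of jar2_mid from where it was at the start of the episode above 0.02 m).
It also fails if it takes over 72 s, if anything falls off the work surface, if the arm or the gripper's body presses on something with over 40 N, if the wrist force passes 120 N, or if a joint passes its speed limit or range.

### The arm

A 7-joint arm with a two-finger parallel gripper is mounted at the origin on the work surface. World frame = base frame: x ahead of the robot, y to its left, z up, the work surface at z = 0. Lengths are in m, angles in rad, forces in N, time in s.
With the tool pointing down it reaches from about 0.4 to 0.875 m from the base axis. Payload 19.3 kg.
Tool frame: the origin (TCP) lies on the centre line of the jaws, within the pads' length; the fingertips stand 11 mm ahead of it and the grasp point (between the pads) lies 8 mm behind it (manip.finger_overhang is the distance from the TCP to the fingertips, in m); x points along the fingers, y is the direction in which the jaws open and shut, and the axes are right-handed (so a half turn about x gives the same grasp; the last joint's range is limited). The gripper opens to 85 mm and grips with 20 to 120 N. Pads are 22 mm wide; open, the fingers measure 114 mm over their backs; the gripper's body (76 mm by 85 mm) begins 54 mm behind the grasp point. The pads swing forward as they close: fully open they stand 13 mm farther back than shut.
Start: joints at [1.173, 0.521, -0.036, 1.599, 0.021, 1.021, -0.113], TCP at [0.201, -0.592, 0.242] pointing down, gripper open.
Joint ranges: [-2.91, 2.91], [-0.3, 2.13], [-1.5, 1.42], [0.17, 2.43], [-1.26, 4.41], [0.16, 1.93], [-2.52, 2.52]. Speed limits (rad/s): [1.89, 1.89, 2.39, 2.39, 3.01, 3.01, 3.01].

### API

Orientations are given as a unit quaternion [x, y, z, w].
In Python, from workcell import readout, viewer, finish_job, manip gives the robot as it stands. The module is installed in compiled form; this text tells all that it offers.
- The arm moves only by the shell command python3 -m handwheel 'ROWS' [FORCE]. ROWS is a JSON object of lists of equal length, an entry for each row: "fingers": the finger opening in m, from 0 to 0.0854; "translation": the shift along the tool's x, y, z in m, a list of three; "rot": the turn, a rotation vector about the tool's x, y, z in degrees, a list of three. A call has 1 to 10 rows; each row shifts and turns the pose as measured when the row begins, along the tool's axes as they then stand; what a row does not reach is not made up. A row lasts 1/10 s, in which the tool goes at most 50 mm and 8.59 degrees, less where a joint would pass 70% of its speed; a pose out of reach is approached as far as the arm can. A call with a gripper value outside its range is refused whole. The fingers move at their own pace and stop on an object; FORCE is the grip in N (left out, the last holds). Time passes only in rows, so rows that do not move let the fingers close. It gives the time, the measured TCP pose, the force and the opening at its end, in the units of the state.
- readout.get_state(): the state, without advancing time (a new reading comes with each control period).
- viewer.snapshot(name): name is "scene" or "top" or "wrist"; returns the picture (480x640x3 uint8, blue, green, red); there is no depth.
- viewer.get_calibration(name): a dict with "fx", "fy", "cx", "cy" (pixels), "R" (3x3) and "t" (3): a world point X has camera coordinates R X + t. Camera axes: x right, y down, z forward; pixel columns grow to the right and rows downward; lengths in m; the calibration is good to about 2 mm. A picture is of the moment at which its call begins: read the wrist's pose just before it. get_calibration takes no time and is no camera call; for the wrist camera it gives the pose at the moment of the call.
- finish_job(): hands the job in, once; it reports no verdict.
The state is a dict: "time": time; "joint_pos": joint angles; "qvel": joint speeds; "joint_torque": joint torques, N m; "position": TCP position; "orientation": TCP orientation; "contact_force": force on the tool from outside, world axes, zero at the start; "torque": the same for the moment, N m; "gripper_width": finger opening in m.
Only numpy, scipy, OpenCV 4.12 (cv2) and the standard library are available. Lean on these libraries where they do the work, as an engineer would, in place of code of your own. Each camera call takes 0.05 s, during which the arm holds its last target. There are 200 camera calls.

## Working session

There is one attempt and no reset: what is moved stays moved. The work goes in short steps, Python scripts to look and compute and a shell command to move; the robot and the scene stay as the last step left them, time stands still between calls to the robot, and variables do not carry over. Pictures are saved under pics/ and viewed, about 8 in all and at most 12, crops included, and the job is handed in when it is done.

```bash
mkdir -p pics; python3 - <<'E'
from workcell import readout, viewer, manip
import cv2,numpy as np
s=readout.get_state();print({k:np.round(v,3) for k,v in s.items()},manip.finger_overhang)
for n in("scene","top"):
    im=viewer.snapshot(n);cv2.imwrite(f"pics/{n}0.png",im);c=viewer.get_calibration(n);print(n,{k:np.round(v,4).tolist() for k,v in c.items()})
E
```

```text
{'time': np.float64(0.0), 'joint_pos': array([ 1.173,  0.522, -0.036,  1.6  ,  0.021,  1.021, -0.113]), 'qvel': array([-0.001, -0.   ,  0.001, -0.   ,  0.   ,  0.001, -0.   ]), 'joint_torque': array([-0.0000e+00, -9.2711e+01,  1.9790e+00, -3.6992e+01,  1.8000e-02,
        8.0000e-03,  0.0000e+00]), 'position': array([ 0.201, -0.591,  0.242]), 'orientation': array([-0.698, -0.116,  0.698, -0.115]), 'contact_force': array([ 0.153, -0.017, -0.068]), 'torque': array([-0.018,  0.014, -0.005]), 'gripper_width': np.float64(0.085)} 0.011
scene {'fx': 474.4109, 'fy': 474.4109, 'cx': 319.289, 'cy': 233.7338, 'R': [[0.7786, 0.6274, 0.0135], [0.5446, -0.6648, -0.5113], [-0.3118, 0.4055, -0.8593]], 't': [-0.4092, -0.1838, 1.1308]}
top {'fx': 484.3621, 'fy': 484.3621, 'cx': 316.9025, 'cy': 241.6518, 'R': [[0.0326, -0.9995, -0.0048], [-0.9693, -0.0305, -0.244], [0.2437, 0.0126, -0.9698]], 't': [0.0252, 0.5499, 1.064]}
```

View pics/top0.png

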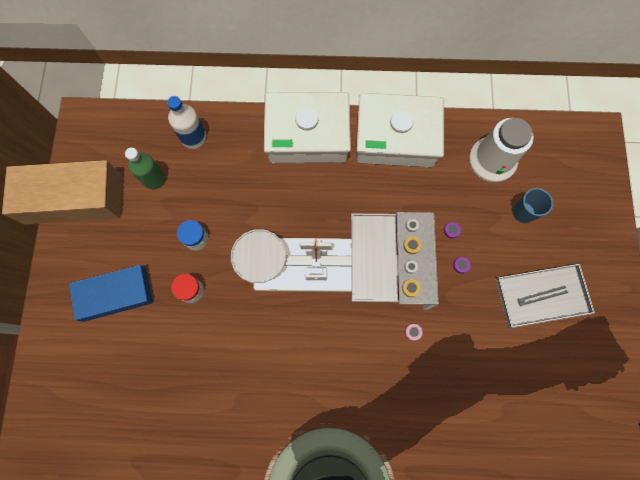

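View pics/scene0.png

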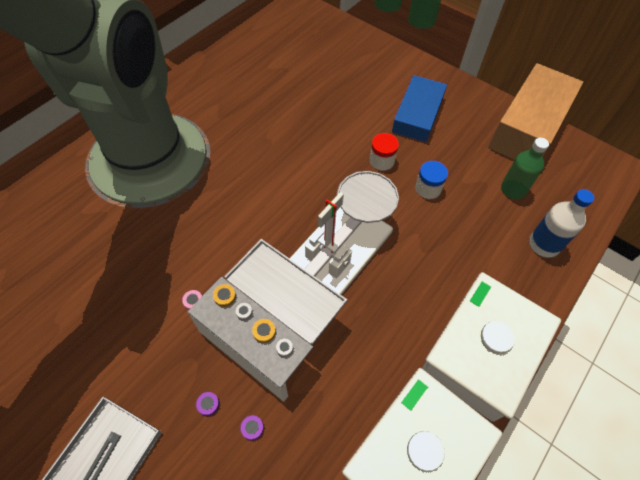

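The jars are blue at top (190,233) / scene (433,172) and red at top (185,287) / scene (385,147). Blue is the one meant. On the shelf, from far to near, are steel, brass, steel, brass at top (412,225), (412,244), (411,266), (411,288). The purple and pink rings on the table are decoys. I'll enlarge to confirm.

```bash
cat > h.py <<'E'
from workcell import readout, viewer
import cv2,numpy as np
from scipy.spatial.transform import Rotation as Rn
def ray(n,u,v,z,c=None):
    c=c or viewer.get_calibration(n);R=np.array(c["R"]);t=np.array(c["t"])
    C=-R.T@t;d=R.T@[(u-c["cx"])/c["fx"],(v-c["cy"])/c["fy"],1];return C+d*(z-C[2])/d[2]
def proj(n,X,c=None):
    c=c or viewer.get_calibration(n);p=np.array(c["R"])@X+c["t"];return np.array([c["cx"]+c["fx"]*p[0]/p[2],c["cy"]+c["fy"]*p[1]/p[2]])
def tool(target,):
    s=readout.get_state();R=Rn.from_quat(s["orientation"]).as_matrix();return R.T@(np.array(target)-s["position"])
def st():
    s=readout.get_state();R=Rn.from_quat(s["orientation"]).as_matrix()
    print("t",round(s["time"],2),"p",np.round(s["position"],4),"x",np.round(R[:,0],3),"y",np.round(R[:,1],3),"z",np.round(R[:,2],3),"F",np.round(s["contact_force"],1),"w",round(s["gripper_width"],4),"q",np.round(s["joint_pos"],2))
E
python3 - <<'E'
from h import *
im=cv2.imread("pics/top0.png");cv2.imwrite("pics/topc.png",cv2.resize(im[200:320,165:445],None,fx=2.857,fy=2.857,interpolation=cv2.INTER_CUBIC))
print("blue",ray("top",190,233,.062),ray("scene",433,172,.062))
print("red",ray("top",185,287,.062),ray("scene",385,147,.062))
print("pan",ray("top",259,256,.1),ray("scene",368,197,.1));st()
E
```

```text
blue [0.5619712  0.34345752 0.062     ] [0.56730743 0.34425067 0.062     ]
red [0.43330805 0.34253498 0.062     ] [0.44494264 0.33603614 0.062     ]
pan [0.50333219 0.17175261 0.1       ] [0.50895585 0.17509289 0.1       ]
t 0.1 p [ 0.2011 -0.5914  0.2418] x [-0.     0.001 -1.   ] y [ 0.322 -0.947 -0.001] z [-0.947 -0.322  0.   ] F [-0.4  0.4 -0.3] w 0.0855 q [ 1.17  0.52 -0.04  1.6   0.02  1.02 -0.11]
```

View pics/topc.png

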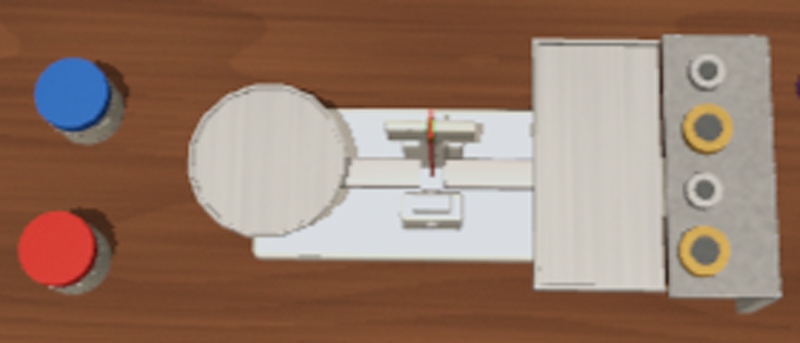

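```bash
python3 - <<'E'
from h import *
g=lambda x,y,z:ray("top",165+x/2.857,200+y/2.857,z)
for n,x,y,z in [("blue",72,93,.062),("pan",268,160,.102),("shFarL",663,36,.108),("shFarR",768,37,.108),("shNearR",780,297,.108),("shNearL",669,297,.108),("s_far",708,70,.122),("b_far",708,128,.122),("s_near",704,190,.122),("b_near",704,250,.122)]:
    print(n,np.round(g(x,y,z),4))
pan=g(268,160,.102)[:2];e=(g(663,36,.108)+g(669,297,.108))[:2]/2
d=pan-e;print("len",np.linalg.norm(d),"(313)","yaw",np.degrees(np.arctan2(-d[0],d[1])))
# refine from edge line direction
f=(g(663,36,.108)-g(669,297,.108))[:2];print("edge len",np.linalg.norm(f),"yaw",np.degrees(np.arctan2(f[1],f[0])))
# scene cross-check of weights
for n,u,v in [("b_near",224,294),("s_near",244,311),("b_far",264,330),("s_far",285,347)]: print(n,np.round(ray("scene",u,v,.122),4))
E
```

```text
blue [0.5631 0.3431 0.062 ]
pan [0.5029 0.1719 0.102 ]
shFarL [ 0.613  -0.1386  0.108 ]
shFarR [ 0.6147 -0.2224  0.108 ]
shNearR [ 0.4071 -0.2261  0.108 ]
shNearL [ 0.4044 -0.1416  0.108 ]
s_far [ 0.5816 -0.1714  0.122 ]
b_far [ 0.5347 -0.1707  0.122 ]
s_near [ 0.4856 -0.1669  0.122 ]
b_near [ 0.4392 -0.1662  0.122 ]
len 0.3120668658052233 (313) yaw 1.064028172618968
edge len 0.2085750016088363 yaw 0.8160943851547404
b_near [ 0.4436 -0.1638  0.122 ]
s_near [ 0.4919 -0.1647  0.122 ]
b_far [ 0.5408 -0.1681  0.122 ]
s_far [ 0.5868 -0.1679  0.122 ]
```

```bash
python3 -m handwheel '{"fingers":[0.085,0.085,0.085,0.085],"translation":[[-0.03,0,0],[-0.03,0,0],[-0.02,0,0],[0,0,0]],"rot":[[8,0,0],[8,0,0],[2,0,0],[0,0,0]]}'; python3 -m handwheel '{"fingers":[0.085,0.085,0.085,0.085,0.085,0.085,0.085,0.085,0.085,0.085],"translation":[[0,-0.038,-0.03],[0,-0.038,-0.03],[0,-0.038,-0.03],[0,-0.038,-0.03],[0,-0.038,-0.03],[0,-0.038,-0.03],[0,-0.038,-0.03],[0,-0.038,-0.03],[0,-0.038,-0.03],[0,-0.038,-0.03]],"rot":[[0,0,0],[0,0,0],[0,0,0],[0,0,0],[0,0,0],[0,0,0],[0,0,0],[0,0,0],[0,0,0],[0,0,0]]}'; python3 - <<'E'
from h import *
st();print(tool([.565,.344,.30]))
E
```

```text
time: 0.5
position: [0.2006, -0.5906, 0.3225]
orientation: [-0.706, -0.002, 0.708, 0.002]
contact_force: [0.6, -0.6, 0.0]
gripper_width: 0.0847
time: 1.5
position: [0.5023, -0.2003, 0.3159]
orientation: [-0.704, -0.002, 0.711, 0.004]
contact_force: [1.0, -1.4, 0.6]
gripper_width: 0.0855
t 1.5 p [ 0.5023 -0.2003  0.3159] x [-0.01   0.008 -1.   ] y [-0.002 -1.    -0.008] z [-1.     0.002  0.01 ] F [ 1.  -1.4  0.6] w 0.0855 q [ 0.4   0.32 -0.16  1.72  0.05  1.12 -1.35]
[ 0.01973747 -0.54424713 -0.06192786]
```

```bash
python3 -m handwheel '{"fingers":[0.085,0.085,0.085,0.085,0.085,0.085,0.085,0.085,0.085,0.085],"translation":[[0,-0.045,-0.005],[0,-0.045,-0.005],[0,-0.045,-0.005],[0,-0.045,-0.005],[0,-0.045,-0.005],[0,-0.045,-0.005],[0,-0.045,-0.005],[0,-0.045,-0.005],[0,-0.045,-0.005],[0,-0.045,-0.005]],"rot":[[0,0,0],[0,0,0],[0,0,0],[0,0,0],[0,0,0],[0,0,0],[0,0,0],[0,0,0],[0,0,0],[0,0,0]]}' | tail -1; python3 -m handwheel '{"fingers":[0.085,0.085,0.085,0.085],"translation":[[0.02,-0.04,-0.005],[0.03,-0.03,0],[0.03,0,0],[0,0,0]],"rot":[[0,0,0],[0,0,0],[0,0,0],[0,0,0]]}'; python3 - <<'E'
from h import *
st();c=viewer.get_calibration("wrist");im=viewer.snapshot("wrist");cv2.imwrite("pics/w1.png",im)
print(proj("wrist",np.array([.565,.344,.062]),c),{k:np.round(v,4).tolist() for k,v in c.items()})
import pickle;pickle.dump(c,open("w1.pkl","wb"))
E
```

```text
gripper_width: 0.0851
time: 2.9
position: [0.5492, 0.3495, 0.225]
orientation: [-0.699, -0.01, 0.715, -0.003]
contact_force: [0.3, -0.5, 0.2]
gripper_width: 0.0851
t 2.9 p [0.5492 0.3495 0.225 ] x [-0.024  0.01  -1.   ] y [ 0.019 -1.    -0.01 ] z [-1.    -0.019  0.023] F [ 0.3 -0.5  0.2] w 0.0851 q [-0.43  0.6  -0.33  1.52  0.19  1.06 -2.36]
[330.2920917  199.97229818] {'fx': 366.896, 'fy': 366.896, 'cx': 320.4145, 'cy': 241.1758, 'R': [[0.0202, -0.9997, -0.0115], [-0.9476, -0.0228, 0.3188], [-0.3189, 0.0044, -0.9478]], 't': [0.3412, 0.49, 0.5356]}
```

View pics/w1.png

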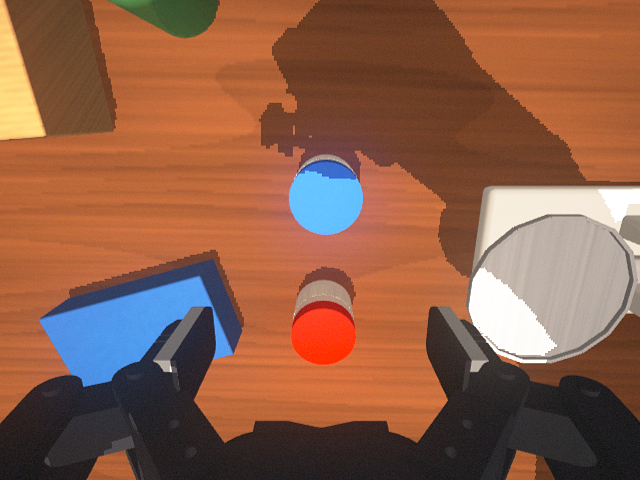

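The wrist view shows the blue lid at (326,198), the red lid at (323,333) and the round pan centred at about (551,288).

```bash
python3 - <<'E'
from h import *
import pickle;c=pickle.load(open("w1.pkl","rb"))
b=ray("w",326,198,.062,c);print("blue",b,"red",ray("w",323,333,.062,c),"pan",ray("w",551,288,.103,c))
print(tool([b[0],b[1],.12]))
E
```

```text
blue [0.56654715 0.347527   0.062     ] red [0.44034566 0.34713023 0.062     ] pan [0.51030658 0.17696728 0.103     ]
[ 0.10695316  0.00429718 -0.01908245]
```

```bash
python3 -m handwheel '{"fingers":[0.085,0.085,0.085],"translation":[[0.04,0.002,-0.01],[0.04,0.002,-0.009],[0,0,0]],"rot":[[0,1.4,0.6],[0,0,0],[0,0,0]]}' |tail -1; python3 - <<'E'
from h import *
st();print(tool([.566,.3465,.034]))
E
```

```text
gripper_width: 0.085
t 3.25 p [0.5714 0.3464 0.1507] x [ 0.009  0.004 -1.   ] y [ 0.017 -1.    -0.004] z [-1.    -0.017 -0.009] F [-0.6 -0.9  0.6] w 0.085 q [-0.44  0.7  -0.3   1.55  0.25  0.92 -2.38]
[0.11665876 0.00025408 0.00651659]
```

```bash
python3 -m handwheel '{"fingers":[0.085,0.085,0.085,0.085,0.06,0.05,0.05,0.05,0.05,0.05],"translation":[[0.04,0,0.003],[0.035,0,0.002],[0.03,0,0.001],[0.012,0,0],[0,0,0],[0,0,0],[0,0,0],[0,0,0],[0,0,0],[0,0,0]],"rot":[[0,0,0],[0,0,0],[0,0,0],[0,0,0],[0,0,0],[0,0,0],[0,0,0],[0,0,0],[0,0,0],[0,0,0]]}' 30 |tail -1; python3 - <<'E'
from h import *
st()
E
```

```text
gripper_width: 0.0589
t 4.25 p [0.5764 0.3493 0.0521] x [ 0.028  0.016 -0.999] y [ 0.011 -1.    -0.015] z [-1.    -0.011 -0.028] F [ 0.2 -0.9 -2.2] w 0.0589 q [-0.47  0.82 -0.26  1.6   0.29  0.73 -2.42]
```

```bash
python3 -m handwheel '{"fingers":[0.085,0.085,0.085,0.085,0.085],"translation":[[0,0,0],[0,0,0],[0,0,0.005],[0.01,0,0.005],[0.01,0,0]],"rot":[[0,0,0],[0,0,0],[0,-1.6,0.9],[0,0,0],[0,0,0]]}' 30 |tail -1; python3 - <<'E'
from h import *
st()
E
```

```text
gripper_width: 0.0848
t 4.75 p [0.5669 0.3498 0.0324] x [ 0.002  0.001 -1.   ] y [ 0.011 -1.    -0.001] z [-1.    -0.011 -0.002] F [ 0.3 -0.4  0.1] w 0.0848 q [-0.48  0.85 -0.25  1.6   0.29  0.73 -2.43]
```

```bash
python3 -m handwheel '{"fingers":[0.06,0.05,0.05,0.05,0.05,0.05],"translation":[[0,0,0],[0,0,0],[0,0,0],[0,0,0],[0,0,0],[0,0,0]],"rot":[[0,0,0],[0,0,0],[0,0,0],[0,0,0],[0,0,0],[0,0,0]]}' 30 |tail -1; python3 -m handwheel '{"fingers":[0.05,0.05,0.05,0.05,0.05,0.05],"translation":[[-0.03,0,0],[-0.04,0,0],[-0.04,0,0],[-0.03,0,0],[0,0,0],[0,0,0]],"rot":[[0,0,0],[0,0,0],[0,0,0],[0,0,0],[0,0,0],[0,0,0]]}' 30 |tail -1; python3 - <<'E'
from h import *
st()
c=viewer.get_calibration("wrist");cv2.imwrite("pics/w2.png",viewer.snapshot("wrist"))
import pickle;pickle.dump(c,open("w2.pkl","wb"))
E
```

```text
gripper_width: 0.059
gripper_width: 0.0593
t 5.95 p [0.5652 0.3482 0.1736] x [-0.001 -0.001 -1.   ] y [ 0.011 -1.     0.001] z [-1.    -0.011  0.001] F [-0.6 -0.7 -2.9] w 0.0593 q [-0.45  0.67 -0.3   1.54  0.22  0.97 -2.38]
```

View pics/w2.png

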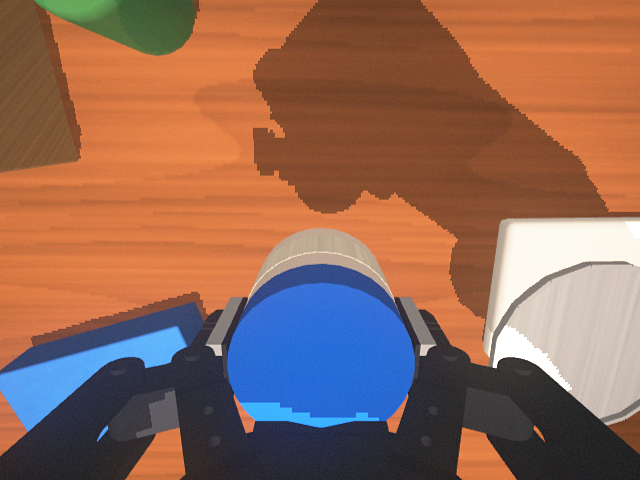

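```bash
python3 -m handwheel '{"fingers":[0.05,0.05,0.05,0.05,0.05,0.05,0.05],"translation":[[0,0.02,0.007],[0,0.034,0.0115],[0,0.04,0.0135],[0,0.04,0.0135],[0,0.025,0.008],[0,0.01,0.003],[0,0,0]],"rot":[[0,0,0],[0,0,0],[0,0,0],[0,0,0],[0,0,0],[0,0,0],[0,0,0]]}' 30 |tail -1; python3 - <<'E'
from h import *
import pickle;c=pickle.load(open("w2.pkl","rb"))
print("jar at lift",ray("w",321,358,.203,c));st();print(tool([.508,.1765,.136]))
E
```

```text
gripper_width: 0.0592
jar at lift [0.56940962 0.34836035 0.203     ]
t 6.7 p [0.5044 0.1718 0.1647] x [-0.012 -0.005 -1.   ] y [ 0.013 -1.     0.005] z [-1.    -0.013  0.013] F [ 0.6  0.3 -2.2] w 0.0592 q [-0.21  0.5  -0.31  1.89  0.21  0.8  -2.19]
[ 0.02862242 -0.00485332 -0.00401765]
```

```bash
python3 -m handwheel '{"fingers":[0.05,0.05,0.05,0.05],"translation":[[0.01,-0.004,-0.003],[0.012,0,0],[0.007,0,0],[0,0,0]],"rot":[[0,0.7,-0.3],[0,0,0],[0,0,0],[0,0,0]]}' 30 |tail -1; python3 - <<'E'
from h import *
st();print(tool([.508,.1765,.129]))
E
```

```text
gripper_width: 0.0594
t 7.1 p [0.5073 0.179  0.1323] x [-0.002  0.001 -1.   ] y [ 0.015 -1.    -0.001] z [-1.    -0.015  0.002] F [-0.2  0.4 -2.9] w 0.0594 q [-0.23  0.55 -0.3   1.91  0.23  0.72 -2.22]
[ 0.00329071  0.00250099 -0.00067673]
```

```bash
python3 -m handwheel '{"fingers":[0.05,0.05,0.05],"translation":[[0.001,0,0],[0.001,0,0],[0.001,0,0]],"rot":[[0,0,0],[0,0,0],[0,0,0]]}' 30; python3 - <<'E'
from h import *
st();cv2.imwrite("pics/s2.png",cv2.resize(viewer.snapshot("scene")[100:300,240:480],None,fx=3,fy=3,interpolation=cv2.INTER_CUBIC))
E
```

```text
time: 7.4
position: [0.5073, 0.1799, 0.1291]
orientation: [-0.706, -0.006, 0.708, -0.005]
contact_force: [-0.5, -0.7, -2.0]
gripper_width: 0.0593
t 7.4 p [0.5073 0.1799 0.1291] x [-0.003  0.001 -1.   ] y [ 0.016 -1.    -0.001] z [-1.    -0.016  0.003] F [-0.5 -0.7 -2. ] w 0.0593 q [-0.23  0.55 -0.3   1.91  0.24  0.71 -2.22]
```

View pics/s2.png

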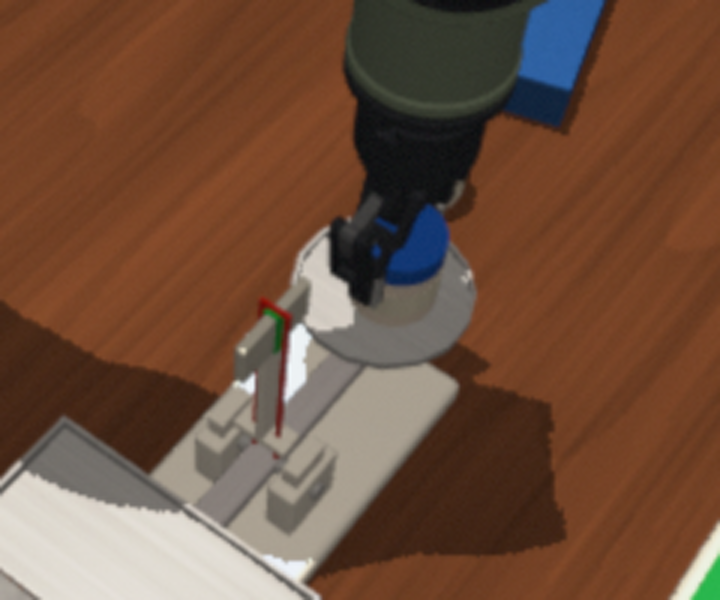

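The jar is over the pan near its centre, and the needle has just left the green mark towards the jar side, so the pan is taking load. I'll lower it a little more and release.

```bash
python3 -m handwheel '{"fingers":[0.05,0.05,0.07,0.085,0.085,0.085],"translation":[[0.001,0,0],[0.001,0,0],[0,0,0],[0,0,0],[0,0,0],[0,0,0]],"rot":[[0,0,0],[0,0,0],[0,0,0],[0,0,0],[0,0,0],[0,0,0]]}' 30|tail -1;  python3 - <<'E'
from h import *
st()
E
python3 -m handwheel '{"fingers":[0.085,0.085,0.085,0.085,0.085,0.085,0.085,0.085],"translation":[[-0.02,0,0],[-0.04,0,0],[-0.045,0,0],[-0.045,0,0],[-0.045,0,0],[-0.03,0,0],[0,0,0],[0,0,0]],"rot":[[0,0,0],[0,0,0],[0,0,0],[0,0,0],[0,0,0],[0,0,0],[0,0,0],[0,0,0]]}' 30|tail -1;  python3 - <<'E'
from h import *
st();cv2.imwrite("pics/s3.png",cv2.resize(viewer.snapshot("scene")[100:350,240:480],None,fx=2.4,fy=2.4,interpolation=cv2.INTER_CUBIC))
E
```

```text
gripper_width: 0.0851
t 8.05 p [0.508  0.18   0.1278] x [-0.001  0.002 -1.   ] y [ 0.016 -1.    -0.002] z [-1.    -0.016  0.001] F [ 0.1  0.3 -0.2] w 0.0851 q [-0.23  0.56 -0.3   1.91  0.24  0.71 -2.22]
gripper_width: 0.085
t 8.85 p [0.5072 0.1795 0.3619] x [-0.002  0.002 -1.   ] y [ 0.017 -1.    -0.002] z [-1.    -0.017  0.002] F [ 0.1  0.5 -0. ] w 0.085 q [-0.17  0.29 -0.35  1.65  0.1   1.22 -2.1 ]
```

View pics/s3.png

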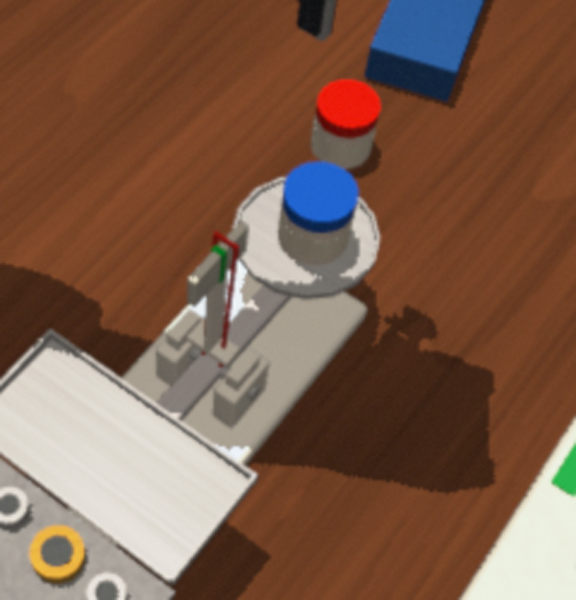

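```bash
python3 -m handwheel '{"fingers":[0.04,0,0,0,0,0,0,0,0,0],"translation":[[0,0.042,0.003],[0,0.042,0.003],[0,0.042,0.003],[0,0.042,0.003],[0,0.042,0.003],[0,0.042,0.003],[0,0.042,0],[0.02,0.04,0],[0.02,0.035,0],[0.02,0,0]],"rot":[[0,0,0],[0,0,0],[0,0,0],[0,0,0],[0,0,0],[0,0,0],[0,0,0],[0,0,0],[0,0,0],[0,0,0]]}' 30|tail -1;  python3 - <<'E'
from h import *
st();c=viewer.get_calibration("wrist");cv2.imwrite("pics/w3.png",viewer.snapshot("wrist"))
import pickle;pickle.dump(c,open("w3.pkl","wb"))
for p in [(.4414,-.165,.122),(.489,-.166,.122),(.538,-.1695,.122),(.584,-.1697,.122)]: print(proj("w",np.array(p),c))
E
```

```text
gripper_width: 0.0001
t 9.9 p [ 0.4907 -0.2032  0.2886] x [-0.016  0.002 -1.   ] y [ 0.021 -1.    -0.002] z [-1.    -0.021  0.016] F [ 1.   1.5 -0.9] w 0.0001 q [ 0.38  0.33 -0.13  1.77  0.05  1.05 -1.32]
[276.59119052 272.35821151]
[276.9651645  219.92439151]
[280.49300003 160.46086625]
[280.08191949  98.59596745]
```

View pics/w3.png

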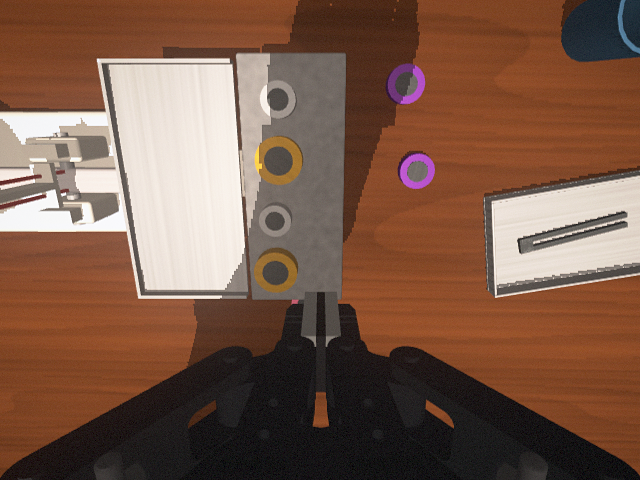

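Wrist view: brass at (275,271) and (278,160), steel at (275,220) and (277,99), all within 3 px of prediction. The shelf edge runs from (236,55) to (252,298).

```bash
python3 - <<'E'
from h import *
import pickle;c=pickle.load(open("w3.pkl","rb"))
for n,u,v in [("b_near",275,271),("s_near",275,220),("b_far",278,160),("s_far",277,99)]: print(n,np.round(ray("w",u,v,.122,c),4))
print("edge",ray("w",236,55,.108,c),ray("w",252,298,.108,c),"outer",ray("w",345,55,.108,c),ray("w",341,298,.108,c))
# jar check
print("jar", ray("scene",373.3,179.2,.1555))
E
```

```text
b_near [ 0.4427 -0.1636  0.122 ]
s_near [ 0.4889 -0.1644  0.122 ]
b_far [ 0.5383 -0.1675  0.122 ]
s_far [ 0.5837 -0.1674  0.122 ]
edge [ 0.61516805 -0.13475893  0.108     ] [ 0.40867889 -0.13972999  0.108     ] outer [ 0.61702927 -0.21828482  0.108     ] [ 0.41073312 -0.22353328  0.108     ]
jar [0.5109528  0.18005846 0.1555    ]
```

```bash
python3 -m handwheel '{"fingers":[0,0,0,0,0,0],"translation":[[0.02,0.003,0.025],[0.035,0,0.02],[0.035,0,0],[0.03,0,0],[0,0,0],[0,0,0]],"rot":[[0,0.9,0],[0,0,0],[0,0,0],[0,0,0],[0,0,0],[0,0,0]]}' 30|tail -1;  python3 - <<'E'
from h import *
st();print(tool([.442,-.208,.122]))
c=viewer.get_calibration("wrist");p=readout.get_state()["position"]
q=np.array(c["R"])@(p-[0,0,.011])+c["t"];print("tip depth",q[2],"mm/px",q[2]/c["fx"]*1e3)
E
```

```text
gripper_width: -0.0
t 10.55 p [ 0.4402 -0.2003  0.1599] x [-0.011  0.008 -1.   ] y [ 0.027 -1.    -0.009] z [-1.    -0.027  0.011] F [-0.3  0.5  1.2] w -0.0 q [ 0.41  0.43 -0.13  2.03  0.08  0.71 -1.31]
[ 0.03779139  0.00805397 -0.0020055 ]
tip depth 0.15915536738137487 mm/px 0.4337888145409406
```

```bash
python3 -m handwheel '{"fingers":[0,0,0,0,0],"translation":[[0,0.008,-0.002],[0.015,0,0],[0.015,0,0],[0.005,0,0],[0,0,0]],"rot":[[-0.3,0.6,0.5],[0,0,0],[0,0,0],[0,0,0],[0,0,0]]}' 30|tail -1;  python3 - <<'E'
from h import *
st();print(tool([.442,-.208,.122]))
E
```

```text
gripper_width: -0.0002
t 11.05 p [ 0.447  -0.211   0.1303] x [ 0.011 -0.005 -1.   ] y [ 0.034 -0.999  0.006] z [-0.999 -0.034 -0.01 ] F [-0.7 -0.9  0.9] w -0.0002 q [ 0.41  0.48 -0.12  2.04  0.1   0.61 -1.31]
[ 0.00827302 -0.00321155  0.00496124]
```

```bash
python3 -m handwheel '{"fingers":[0,0,0],"translation":[[0.004,0,0.003],[0.003,0,0.001],[0,0,0]],"rot":[[0.9,-0.6,-0.3],[0,0,0],[0,0,0]]}' 30|tail -1;  python3 - <<'E'
from h import *
st();print(tool([.442,-.208,.122]))
cv2.imwrite("pics/s4.png",cv2.resize(viewer.snapshot("scene")[220:400,140:360],None,fx=3.5,fy=3.2,interpolation=cv2.INTER_CUBIC))
E
```

```text
gripper_width: 0.0005
t 11.35 p [ 0.4438 -0.2118  0.125 ] x [ 0.002 -0.001 -1.   ] y [ 0.017 -1.     0.001] z [-1.    -0.017 -0.002] F [-1.   0.4  0.1] w 0.0005 q [ 0.41  0.49 -0.12  2.04  0.1   0.61 -1.32]
[ 0.00295512 -0.00388146  0.00173859]
```

View pics/s4.png

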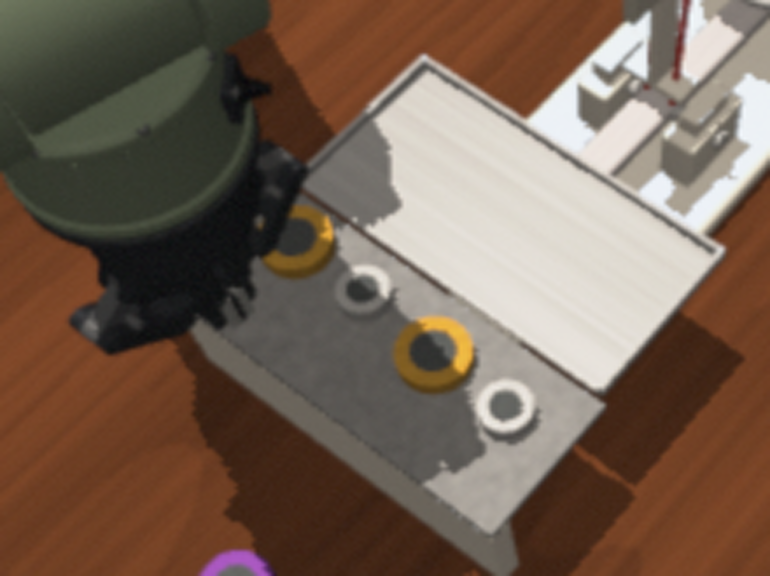

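```bash
python3 -m handwheel '{"fingers":[0,0,0,0,0,0,0,0,0],"translation":[[0.002,0,0.001],[0,-0.008,0],[0,-0.008,0],[0,-0.008,0],[0,-0.008,0],[0,-0.008,0],[0,-0.008,0],[0,-0.008,0],[0,0,0]],"rot":[[0,0,0],[0,0,0],[0,0,0],[0,0,0],[0,0,0],[0,0,0],[0,0,0],[0,0,0],[0,0,0]]}' 30|tail -1
cat > m.py <<'E'
from h import *
st();c=viewer.get_calibration("wrist");im=viewer.snapshot("wrist");cv2.imwrite("pics/wm.png",im)
h=cv2.cvtColor(im,cv2.COLOR_BGR2HSV);m=cv2.inRange(h,(17,130,60),(32,255,255))
n,l,s,ce=cv2.connectedComponentsWithStats(m)
for i in range(1,n):
    if s[i,4]>150:
        x,y,w,hh,a=s[i];print("brass px",(x+w/2,y+hh/2),w,hh,a,np.round(ray("w",x+w/2,y+hh/2,.118,c),4))
E
python3 m.py
```

```text
gripper_width: 0.0005
t 12.3 p [ 0.4421 -0.1497  0.1234] x [ 0.003 -0.001 -1.   ] y [ 0.019 -1.     0.001] z [-1.    -0.019 -0.003] F [-0.8 -0.5  0.3] w 0.0005 q [ 0.29  0.46 -0.12  2.11  0.1   0.57 -1.45]
brass px (np.float64(382.0), np.float64(64.0)) 114 126 7268 [ 0.5391 -0.1685  0.118 ]
brass px (np.float64(244.0), np.float64(312.5)) 94 89 3845 [ 0.4435 -0.1175  0.118 ]
```

```bash
python3 -m handwheel '{"fingers":[0,0,0,0],"translation":[[0.001,-0.006,0],[0,-0.006,0],[0,-0.005,0],[0,0,0]],"rot":[[0,0,0],[0,0,0],[0,0,0],[0,0,0]]}' 30|tail -1
python3 m.py
```

```text
gripper_width: 0.0
t 12.75 p [ 0.4417 -0.1326  0.1222] x [ 0.003 -0.002 -1.   ] y [ 0.017 -1.     0.002] z [-1.    -0.017 -0.003] F [ 0.2 -0.4  0.1] w 0.0 q [ 0.25  0.46 -0.12  2.12  0.1   0.56 -1.49]
brass px (np.float64(432.0), np.float64(63.0)) 122 126 7710 [ 0.5391 -0.1682  0.118 ]
brass px (np.float64(245.0), np.float64(313.0)) 94 88 3670 [ 0.4436 -0.1009  0.118 ]
```

```bash
python3 -m handwheel '{"fingers":[0,0,0,0,0,0,0,0,0,0],"translation":[[0,0.01,0],[-0.005,0.02,0],[-0.03,0.02,0],[-0.03,0.02,0],[-0.02,0,0],[0,0,0],[0,0,0],[0,0,0],[0,0,0],[0,0,0]],"rot":[[0,0,0],[0,0,0],[0,0,0],[0,0,0],[0,0,0],[0,0,0],[0,0,0],[0,0,0],[0,0,0],[0,0,0]]}' 30|tail -1
cat > p.py <<'E'
from h import *
import sys
st();im=viewer.snapshot("scene");tp=viewer.snapshot("top");cv2.imwrite(f"pics/{sys.argv[1]}.png",im);cv2.imwrite(f"pics/{sys.argv[1]}t.png",tp)
def red(im,b):
    h=cv2.cvtColor(im,cv2.COLOR_BGR2HSV);m=cv2.inRange(h,(0,120,60),(8,255,255))|cv2.inRange(h,(172,120,60),(180,255,255))
    x0,y0,x1,y1=b;v,u=np.nonzero(m[y0:y1,x0:x1]);return [(int(y+y0),[int(x)+x0 for x in u[v==y]]) for y in np.unique(v)]
def show(n,a,b): print(n,red(a,b))
B=(315,190,350,240);BT=(300,230,335,265)
s3=cv2.resize(cv2.imread("pics/s3.png"),(240,250),interpolation=cv2.INTER_AREA);full=np.zeros_like(im);full[100:350,240:480]=s3
show("level",cv2.imread("pics/scene0.png"),B);show("stop+",full,B);show("now",im,B)
show("top level",cv2.imread("pics/top0.png"),BT);show("top now",tp,BT)
E
python3 p.py a1
```

```text
gripper_width: 0.0002
t 13.8 p [ 0.4404 -0.2111  0.2084] x [-0.001 -0.002 -1.   ] y [ 0.014 -1.     0.002] z [-1.    -0.014  0.001] F [ 0.5  0.4 -0.3] w 0.0002 q [ 0.42  0.35 -0.12  1.98  0.06  0.81 -1.29]
level [(199, [325, 326, 327, 328]), (200, [325, 326, 327, 328, 329]), (201, [325, 326, 327, 328, 329, 330]), (202, [325, 326, 327, 328, 329, 330, 331]), (203, [325, 326, 330, 331, 332]), (204, [325, 326, 331, 332, 333, 334, 335]), (205, [325, 326, 333, 334, 335, 336]), (206, [325, 334, 335, 336]), (207, [334, 335, 336]), (208, [335, 336]), (209, [335]), (210, [335]), (211, [334]), (212, [334]), (213, [334]), (214, [334]), (215, [334]), (216, [334]), (217, [334]), (218, [334]), (219, [334]), (220, [333]), (221, [333]), (222, [333]), (223, [333]), (224, [333]), (225, [333]), (226, [333]), (227, [333]), (228, [333]), (229, [333]), (230, [333]), (231, [333]), (233, [332, 333]), (234, [332, 333]), (235, [332, 333]), (236, [332]), (237, [332]), (238, [332]), (239, [332])]
stop+ [(196, [329, 330, 331]), (197, [328, 329, 330, 331, 332]), (198, [328, 329, 330, 331, 332, 333, 334]), (199, [3
[... 929 characters left out ...]
7]), (230, [334]), (231, [334]), (232, [334]), (233, [334]), (234, [333, 334]), (235, [333, 334]), (236, [333]), (237, [333]), (238, [333]), (239, [333])]
top level [(241, [315]), (243, [315]), (244, [315]), (245, [315]), (246, [315]), (247, [315, 316]), (248, [315]), (249, [315]), (250, [315, 316]), (251, [315]), (252, [315]), (253, [315]), (254, [315]), (255, [315]), (257, [316]), (258, [316])]
top now [(240, [311]), (241, [311, 312]), (242, [311]), (243, [311]), (244, [311]), (245, [311]), (246, [310, 311]), (247, [310, 311, 312]), (248, [311, 312]), (249, [312]), (250, [312]), (251, [312]), (252, [312, 313]), (253, [312, 313]), (254, [313]), (255, [313]), (256, [313, 314]), (257, [314])]
```

The beam is still on the jar-side stop, so the jar is at least 96 g heavier than the 120 g on the pan. That calls for the second brass.

```bash
python3 -m handwheel '{"fingers":[0,0,0,0,0,0],"translation":[[0,0,-0.03],[0,0,-0.04],[0.02,0,-0.025],[0.03,0,0],[0.02,0,0],[0,0,0]],"rot":[[0,0,0],[0,0,0],[0,0,0],[0,0,0],[0,0,0],[0,0,0]]}' 30|tail -1;  python3 - <<'E'
from h import *
st();print(tool([.539,-.212,.122]))
E
```

```text
gripper_width: -0.0
t 14.5 p [ 0.5393 -0.2087  0.135 ] x [-0.001 -0.001 -1.   ] y [ 0.015 -1.     0.001] z [-1.    -0.015  0.001] F [ 0.9 -0.1 -0.2] w -0.0 q [ 0.35  0.58 -0.11  1.81  0.09  0.75 -1.37]
[0.01300091 0.00328049 0.0003393 ]
```

```bash
python3 -m handwheel '{"fingers":[0,0,0,0,0,0,0,0,0,0],"translation":[[0.006,0.003,0],[0.006,0,0],[0.001,0,0],[0,-0.008,0],[0,-0.008,0],[0,-0.008,0],[0,-0.008,0],[0,-0.008,0],[0,-0.008,0],[0,0,0]],"rot":[[0,0,0],[0,0,0],[0,0,0],[0,0,0],[0,0,0],[0,0,0],[0,0,0],[0,0,0],[0,0,0],[0,0,0]]}' 30|tail -1;  python3 m.py
```

```text
gripper_width: 0.0001
t 15.5 p [ 0.5397 -0.159   0.1249] x [ 0.003 -0.002 -1.   ] y [ 0.016 -1.     0.002] z [-1.    -0.016 -0.003] F [ 0.2  0.4 -0.4] w 0.0001 q [ 0.26  0.58 -0.11  1.86  0.1   0.7  -1.46]
brass px (np.float64(245.0), np.float64(313.0)) 94 88 3647 [ 0.5402 -0.1269  0.118 ]
```

```bash
python3 -m handwheel '{"fingers":[0,0,0,0,0,0,0,0],"translation":[[0.003,0.001,0],[0.001,0,0],[0,-0.006,0],[0,-0.006,0],[0,-0.006,0],[0,-0.006,0],[0,-0.003,0],[0,0,0]],"rot":[[0,0,0],[0,0,0],[0,0,0],[0,0,0],[0,0,0],[0,0,0],[0,0,0],[0,0,0]]}' 30|tail -1;  python3 m.py
```

```text
gripper_width: -0.0001
t 16.35 p [ 0.5391 -0.1323  0.1203] x [ 0.003 -0.003 -1.   ] y [ 0.015 -1.     0.003] z [-1.    -0.015 -0.003] F [-0.8  0.1  0. ] w -0.0001 q [ 0.21  0.57 -0.11  1.89  0.1   0.68 -1.51]
brass px (np.float64(260.5), np.float64(310.5)) 89 91 3096 [ 0.5433 -0.1075  0.118 ]
```

```bash
python3 -c "
import cv2;im=cv2.imread('pics/wm.png');cv2.imwrite('pics/wmc.png',cv2.resize(im[150:400,120:440],None,fx=2.4,fy=2.4,interpolation=cv2.INTER_CUBIC))"
```

```text
(no output)
```

View pics/wmc.png

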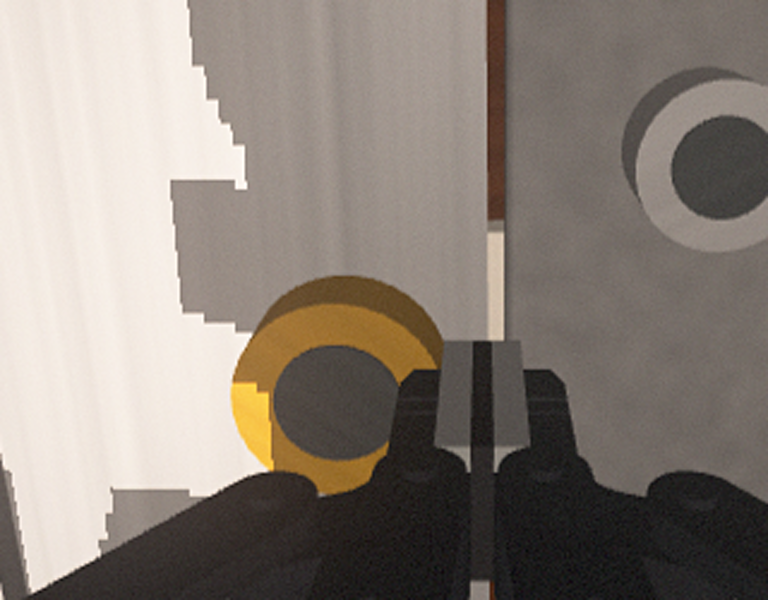

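The second brass lies flat on the pan, wholly past the edge and about 11 mm clear of it. I'll back off and read the pointer.

```bash
python3 -m handwheel '{"fingers":[0,0,0,0,0,0,0,0,0,0],"translation":[[0,0.01,0],[-0.002,0.02,0],[-0.03,0.02,0],[-0.03,0.02,0],[-0.02,0,0],[0,0,0],[0,0,0],[0,0,0],[0,0,0],[0,0,0]],"rot":[[0,0,0],[0,0,0],[0,0,0],[0,0,0],[0,0,0],[0,0,0],[0,0,0],[0,0,0],[0,0,0],[0,0,0]]}' 30|tail -1
python3 -m handwheel '{"fingers":[0,0,0,0],"translation":[[0,0,0],[0,0,0],[0,0,0],[0,0,0]],"rot":[[0,0,0],[0,0,0],[0,0,0],[0,0,0]]}' 30|tail -1
python3 p.py a2 | grep -v stop
```

```text
gripper_width: 0.0
gripper_width: 0.0001
t 17.8 p [ 0.5374 -0.2106  0.2019] x [-0.003 -0.003 -1.   ] y [ 0.012 -1.     0.003] z [-1.    -0.012  0.003] F [ 0.3 -0.7  0.6] w 0.0001 q [ 0.35  0.49 -0.12  1.76  0.08  0.89 -1.36]
level [(199, [325, 326, 327, 328]), (200, [325, 326, 327, 328, 329]), (201, [325, 326, 327, 328, 329, 330]), (202, [325, 326, 327, 328, 329, 330, 331]), (203, [325, 326, 330, 331, 332]), (204, [325, 326, 331, 332, 333, 334, 335]), (205, [325, 326, 333, 334, 335, 336]), (206, [325, 334, 335, 336]), (207, [334, 335, 336]), (208, [335, 336]), (209, [335]), (210, [335]), (211, [334]), (212, [334]), (213, [334]), (214, [334]), (215, [334]), (216, [334]), (217, [334]), (218, [334]), (219, [334]), (220, [333]), (221, [333]), (222, [333]), (223, [333]), (224, [333]), (225, [333]), (226, [333]), (227, [333]), (228, [333]), (229, [333]), (230, [333]), (231, [333]), (233, [332, 333]), (234, [332, 333]), (235, [332, 333]), (236, [332]), (237, [332]), (238, [332]), (239, [332])]
now [(200, [325, 326, 327, 328]), (201, [324, 325, 326, 327, 328]), (202, [324, 325, 326, 327, 328
[... 439 characters left out ...]
29, [332]), (230, [332]), (231, [332]), (232, [332]), (233, [332]), (234, [332]), (235, [332]), (236, [332]), (237, [332]), (238, [332]), (239, [332])]
top level [(241, [315]), (243, [315]), (244, [315]), (245, [315]), (246, [315]), (247, [315, 316]), (248, [315]), (249, [315]), (250, [315, 316]), (251, [315]), (252, [315]), (253, [315]), (254, [315]), (255, [315]), (257, [316]), (258, [316])]
top now [(241, [316]), (242, [316]), (243, [316]), (244, [316]), (245, [316]), (246, [316, 317]), (247, [316, 317]), (248, [316, 317]), (249, [316]), (250, [316]), (251, [316]), (252, [316]), (253, [316]), (254, [316]), (255, [316]), (256, [316]), (257, [316]), (258, [316]), (259, [316]), (260, [316])]
```

```bash
cat > q.py <<'E'
import cv2,numpy as np,sys
def prof(f,b):
    im=cv2.imread(f).astype(float);x0,y0,x1,y1=b;p=im[y0:y1,x0:x1];w=np.clip(p[...,2]-np.maximum(p[...,0],p[...,1])-25,0,None)
    return (w*np.arange(x0,x1)).sum(1)/w.sum(1)
n=sys.argv[1]
for lab,files,b in [("top",["top0","a1t",n+"t"],(306,242,322,252)),("scene",["scene0","a1",n],(331,207,343,214))]:
    P=[prof(f"pics/{f}.png",b) for f in files]
    for f,p in zip(files,P): print(lab,f,np.round(p,2))
    d=[np.nanmean(p-P[0]) for p in P];print("angle est",0.05*d[2]/d[1],d)
E
python3 q.py a2
```

```text
top top0 [315.   315.   315.   315.   315.22 315.32 315.25 315.   315.27 315.39]
top a1t [310.86 310.87 310.89 310.83 310.89 310.96 311.09 311.57 312.   312.  ]
top a2t [316.1  316.02 316.   316.13 316.33 316.39 316.31 316.12 316.09 316.06]
angle est -0.012797500028125571 [np.float64(0.0), np.float64(-3.949956438430837), np.float64(1.0109913526382683)]
scene scene0 [334.96 334.92 334.8  334.64 334.38 334.28 334.03]
scene a1 [337.38 336.98 336.79 336.6  336.49 336.53 336.53]
scene a2 [334.19 334.4  334.32 334.23 334.   334.   333.95]
angle est -0.009591637414220625 [np.float64(0.0), np.float64(2.1841914472521387), np.float64(-0.4189994481056861)]
```

Both cameras put the beam at about -0.010 to -0.013 rad, so 240 g is right; 180 g would leave about +0.02 rad. I'll do a final check of placement and rest.

```bash
python3 -m handwheel '{"fingers":[0,0,0,0,0,0],"translation":[[-0.02,0.02,0],[-0.02,0.03,0],[0,0.03,0],[0,0,0],[0,0,0],[0,0,0]],"rot":[[0,0,0],[0,0,0],[0,0,0],[0,0,0],[0,0,0],[0,0,0]]}' 30|tail -1; python3 p.py a3|head -1; python3 q.py a3|grep est
python3 - <<'E'
from h import *
im=cv2.imread("pics/a3t.png");cv2.imwrite("pics/a3c.png",cv2.resize(im[200:320,165:445],None,fx=2.857,fy=2.857,interpolation=cv2.INTER_CUBIC))
h=cv2.cvtColor(im,cv2.COLOR_BGR2HSV);m=cv2.inRange(h,(17,110,60),(32,255,255));m[:200]=0;m[320:]=0
n,l,s,ce=cv2.connectedComponentsWithStats(m)
for i in range(1,n):
    x,y,w,hh,a=s[i]
    if a>50: print((x+w/2,y+hh/2),w,hh,np.round(ray("top",x+w/2,y+hh/2,.112),4))
E
```

```text
gripper_width: 0.0003
t 18.5 p [ 0.5386 -0.2919  0.2435] x [-0.003 -0.002 -1.   ] y [ 0.015 -1.     0.002] z [-1.    -0.015  0.003] F [ 0.4 -0.6 -0.1] w 0.0003 q [ 0.47  0.5  -0.1   1.63  0.06  1.02 -1.21]
angle est -0.012795962615696965 [np.float64(0.0), np.float64(-3.949956438430837), np.float64(1.0108698983958504)]
angle est -0.009403444057494137 [np.float64(0.0), np.float64(2.1841914472521387), np.float64(-0.4107784417018528)]
(np.float64(384.5), np.float64(245.5)) 17 17 [ 0.5336 -0.1093  0.112 ]
(np.float64(382.0), np.float64(288.5)) 18 17 [ 0.4365 -0.1037  0.112 ]
```

View pics/a3c.png

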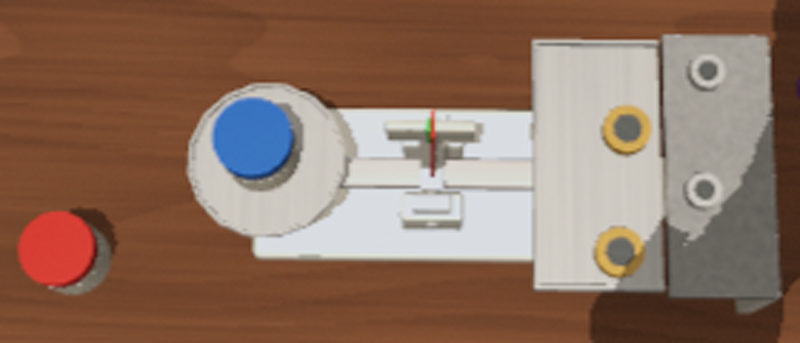

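```bash
python3 - <<'E'
from h import *
print("jar",ray("top",253.6,248.3,.156)[:2],"pan",ray("top",258.8,256,.098)[:2])
from workcell import finish_job
print(finish_job())
E
```

```text
jar [0.50773475 0.1768565 ] pan [0.50375036 0.17247305]
the job is handed in; nothing more can be done
None
```

The blue-lidded jar is on the round pan and balanced as closely as these weights allow. I handed the job in at about 18.5 s; no verdict was reported.

- **Jar:** It stands upright and released, about 6 mm from the pan centre. My first grip was about 18 mm too high, so I reopened and gripped lower before lifting.
- **Weights:** I slid the two 120 g brass weights onto the rectangular pan. With the first brass alone, the beam stayed on its jar-side stop. Both now lie about 31–37 mm past the shelf edge. The two steel weights were never pushed and are still on the shelf.
- **Red-lidded jar:** I did not touch it, and it stands where it did at the start.
- **Pointer:** The beam rests slightly weight-side down, about 2 mm off the middle of the mark and within the allowed 3 mm. Two readings 0.7 s apart agreed, so it is at rest. That puts the jar at roughly 215–222 g, and the next lighter choice, 180 g, would leave it further off level.

The cameras disagreed slightly on the beam angle: -0.013 rad from the top and -0.009 rad from the scene camera. Both are inside the ±0.018 limit. They also differed by up to about 7 mm on positions, which did not affect the outcome.

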